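# Lock the bayonet lid on the brass jar

## Robot

A 7-joint arm with a two-finger parallel gripper is mounted at the origin on the work surface. World frame = base frame: x ahead of the robot, y to its left, z up, the work surface at z = 0. Lengths are in m, angles in rad, forces in N, time in s.
With the tool pointing down it reaches from about 0.425 to 0.875 m from the base axis. Payload 9.9 kg.
Tool frame: the origin (TCP) lies midway between the tips of the shut fingers; the grasp point (between the pads) lies 19 mm behind it; z points along the fingers, y is the line along which they close (so a half turn about z gives the same grasp; the last joint's range is limited). The gripper opens to 85 mm and grips with 20 to 120 N. Pads are 22 mm wide; open, the fingers measure 114 mm over their backs; the gripper's body (76 mm by 85 mm) begins 54 mm behind the grasp point. The pads swing forward as they close: fully open they stand 13 mm farther back than shut.
Start: joints at [-1.325, 0.576, 0.025, 1.437, -0.015, 1.129, -0.057], TCP at [0.219, 0.639, 0.231] pointing down, gripper open.
Joint ranges: [-2.76, 2.76], [-0.34, 2.15], [-1.52, 1.57], [0.19, 2.46], [-1.09, 4.23], [0.17, 1.99], [-2.82, 2.82]. Speed limits (rad/s): [2.22, 2.22, 3.01, 3.01, 3.14, 3.14, 3.14].

## Interface

Orientations are given as a unit quaternion [w, x, y, z].
In Python, from rig import arm, eyes gives the robot as it stands. The module is installed in compiled form; this text tells all that it offers.
- The arm moves only by the tool move_arm, never from a script. Its argument "deltas" is a list of rows, each a list of 3 entries, a list of its own where there are three numbers: the shift along the tool's x, y, z as a fraction of full scale, then the turn, a rotation vector about the tool's x, y, z as a fraction of full scale, then the opening, from 0 (shut) to 1 (fully open). In form: [[[tx, ty, tz], [wx, wy, wz], fingers], ...]. A call has exactly 8 rows; each row shifts and turns the commanded pose from where the row before left it, along the tool's axes as they then stand; what a row does not reach is not made up. Full scale, the value 1, is 2.5 cm for a shift and 180 degrees for a turn. A row lasts 1/10 s, in which the tool goes at most 50 mm and 8.59 degrees, less where a joint would pass 70% of its speed; a pose out of reach is approached as far as the arm can. A call with a number of a shift or a turn outside -1 to 1 is refused whole. A call with a gripper value outside its range is refused whole. The fingers move at their own pace and stop on an object; "newtons" is the grip in N (left out, the last holds). Time passes only in rows, so rows that do not move let the fingers close, or fill a call up. It gives the time, the measured TCP pose, the force, the opening and the grip force at its end, in the units of the state.
- arm.state(): the state, without advancing time (a new reading comes with each control period).
- eyes.get_image(name): name is "scene" or "top" or "wrist"; returns the picture (420x560x3 uint8, red, green, blue); there is no depth.
- eyes.camera_params(name): a dict with "camera_matrix" (3x3 intrinsics, pixels), "k1" (the pictures are not rectified: a ray, as slopes to the right and down, at radius r is drawn at 1 + k1 r^2 times it, then the intrinsics apply), "xyz" and "rotation" of the camera in the world; the wrist camera has in their place "hand_eye" (4x4, takes a point from camera to tool coordinates, whose origin is the TCP and whose axes are the flange's). Camera axes: x right, y up, looking along -z (the intrinsics and any distortion apply to the point x, -y, -z); pixel columns grow to the right and rows downward; lengths in m; the calibration is good to about 2 mm. A picture is of the moment at which its call begins: read the wrist's pose just before it. camera_params takes no time and is no camera call.
- arm.hand_in(): hands the job in; it is judged then, once.
The state is a dict: "time_s": time; "joints": joint angles; "joint_vel": joint speeds; "effort": joint torques, N m; "tool_pos": TCP position; "ee_rot": TCP orientation; "contact_force": force on the tool from outside, world axes, zero at the start; "wrist_torque": the same for the moment, N m; "finger_gap": opening from 0.0 (shut) to 1.0 (fully open); "grasp_force": force on a finger pad.
Only numpy, scipy, OpenCV 4.12 (cv2) and the standard library are available. Lean on these libraries where they do the work, as an engineer would, in place of code of your own. Each camera call takes 0.05 s, during which the arm holds its last target. There are 200 camera calls.

## Task

Close the brass jar: pick up its loose lid by the wooden bar, find the two slots in the jar's mouth with the lid's lugs, press the lid in against the spring and turn it clockwise (seen from above) as far as it goes, so that it springs up into its catch and stays locked when you let go. Be gentle, the old collar must never be loaded with more than 60 N, and leave everything else on the table where it is.

Things in the scene. Friction and masses are not known exactly. Their poses are not given: they have to be found in the camera images.
- jar: Fixed jar: round brass belly (102 mm across) on a square wooden cradle 120 x 120 x 22 mm, with an aged-brass collar (84 mm across, top 92 mm above the table). Origin on its axis at table height, z up, x square to a side of the cradle. The collar was clamped by hand: the line through its two slots lies within 32 degrees either way of the jar's x axis. It is not reported: see it or feel for it.
- jar_mouth (a point): Centre of the mouth, level with the collar's flat top; axes as the jar's. Round bore 44 mm across with two slots opposite each other (a half turn makes no difference), each 32 degrees wide and reaching 33 mm from the axis. Flange 8 mm thick. A lug has about 4 degrees of play each way in its slot.
- jar_stop (a point): On the axis, 12 mm below jar_mouth, where the lugs turn. From its slot each lug's way runs clockwise (seen from above) under a bridge to a catch (recess 3 mm high in the flange's underside) and a hard stop, met about 58 degrees from the middle of the slot; the lug is in the catch from 48 degrees on. Counter-clockwise it is blocked at the slot.
- jar_spring (a point): Middle of the spring plate's top as it stands free, on the axis, 12 mm below jar_mouth (does not move with the plate). The plate pushes the lid up: 6 N where the spigot's foot first meets it, 0.5 N more for each mm, 11.5 N when the lid's disc bottoms on the collar. The lid's weight, about 2.5 N, helps to push it down.
- lid_grip (a point): Point on the lid's axis inside its dark wooden bar handle, 24 mm above the disc's top, 52 mm above the lid's foot, 13 mm below the bar's top; z is the axis, up when it stands. Bar 46 mm long (x), 12 mm thick (y), 37 mm high. Brass disc 76 mm across, 5 mm thick. The lid, about 0.25 kg, starts standing on the table on its spigot.
- lid_foot (a point): Centre of the foot of the lid's steel spigot (40 mm across, 23 mm long below the disc, foot chamfered), 52 mm below lid_grip; axes as lid_grip's. Two lugs on the spigot point along +x and -x, under the bar's ends: tips 29 mm from the axis, 9 mm wide, 6 mm high, undersides 6 mm above the foot.
- lid_disc (a point): Centre of the underside of the lid's disc, 29 mm below lid_grip; axes as lid_grip's. Its height above jar_mouth: lugs resting on the collar beside the slots 17 mm; dropped into the slots, on the spring plate 11 mm; free to turn under the bridge below 3 mm; bottomed on the collar 0 mm; locked in the catch and let go 6 mm (a soft black gasket fills this gap).
- weight: bystander: brass weight, 40 mm across, 53 mm high, origin under its centre
- key: bystander: flat brass key, 84 mm long, 6 mm thick, origin under its middle
- bowl: bystander: brass bowl, 100 mm across, 50 mm high, origin under its centre
- kettle: bystander: black iron kettle, 104 mm across, 98 mm high with its handle, origin under its centre
- dish: bystander: pewter dish, 116 mm across, 14 mm high, origin under its centre
- ox: bystander: orange-brown metal ox, 95 mm long, 76 mm high, origin under its belly
- tin: bystander: polish tin, 68 mm across, 50 mm high, origin under its centre
There are look-alikes about, which are no part of the job. Leave any green look-alike of the part that bears lid_grip alone.

How it is judged:
On the way:
1. the lid's lugs have gone down through the slots and below the flange: grip point less than 33 mm above the mouth and within 4 mm of the jar's axis (z of lid_grip in the frame of jar_mouth below 0.033 m and horizontal distance between lid_grip and jar_mouth below 0.004 m), for 0.05 s.
At the end, for the whole second after the job is handed in: The lid sits locked in its catch and stays there by itself: grip point 33.6 to 36.5 mm above the jar's mouth (35 mm when locked; 32 mm if left half-turned, 40 mm if only pushed in), within 4 mm of the jar's axis, tilted less than 0.06 rad (z of lid_grip in the frame of jar_mouth between 0.0336 and 0.0365 m and horizontal distance between lid_grip and jar_mouth below 0.004 m and angle between lid_grip's own z axis and vertical below 0.06 rad); the robot touches nothing.
It fails at once if anything loads the jar with more than 60 N (contact force between jar and anything else above 60 N).
It fails at once if a bystander is moved more than 20 mm (distance of any of weight, key, bowl, kettle, dish, ox, tin from where it was at the start of the episode above 0.02 m).
It also fails if it takes over 72 s, if anything falls off the work surface, if the arm or the gripper's body presses on something with over 40 N, if the wrist force passes 120 N, or if a joint passes its speed limit or range.

## Working session

There is one attempt and no reset: what is moved stays moved. The work goes in short steps, Python scripts to look and compute and a tool call to move; the robot and the scene stay as the last step left them, time stands still between calls to the robot, and variables do not carry over. Pictures are saved under pics/ and viewed, at most 10 in all, crops included, and the job is handed in when it is done.

Besides the shell and the picture viewer there is one more tool, called after "Request:" as name([rows], argument=value, ...), one row to a line, values as JSON. move_arm: Moves the arm, as the interface text tells. Its arguments: {"type":"object","properties":{"deltas":{"type":"array"},"newtons":{"type":"number"}},"required":["deltas"]}

```bash
mkdir -p pics; cat > h.py <<'E'
import numpy as np,cv2
from rig import arm,eyes
from scipy.spatial.transform import Rotation as R
def toolT():
    s=arm.state();q=s['ee_rot'];T=np.eye(4);T[:3,:3]=R.from_quat([q[1],q[2],q[3],q[0]]).as_matrix();T[:3,3]=s['tool_pos'];return T
def shot(n,f):
    T=toolT();im=eyes.get_image(n);cv2.imwrite(f'pics/{f}.png',im[:,:,::-1]);np.save(f'pics/{f}_T.npy',T);return im
def cam(n,T=None):
    p=eyes.camera_params(n);K=np.array(p['camera_matrix'])
    if 'hand_eye' in p: M=T@np.array(p['hand_eye'])
    else:
        M=np.eye(4);r=np.array(p['rotation']);M[:3,:3]=r if r.shape==(3,3) else R.from_quat([r[1],r[2],r[3],r[0]]).as_matrix();M[:3,3]=p['xyz']
    return K,p['k1'],M
def ray(n,uv,T=None):
    K,k1,M=cam(n,T);d=(np.array([[(u-K[0,2])/K[0,0],(v-K[1,2])/K[1,1]] for u,v in np.atleast_2d(uv)]));x=d.copy()
    for _ in range(20): x=d/(1+k1*(x**2).sum(1,keepdims=True))
    D=np.c_[x[:,0],-x[:,1],-np.ones(len(x))]@M[:3,:3].T
    return M[:3,3],D
def onz(n,uv,z,T=None):
    o,D=ray(n,uv,T);return o+D*((z-o[2])/D[:,2])[:,None]
def proj(n,P,T=None):
    K,k1,M=cam(n,T);p=(np.atleast_2d(P)-M[:3,3])@M[:3,:3];x=np.c_[p[:,0]/-p[:,2],-p[:,1]/-p[:,2]]
    x=x*(1+k1*(x**2).sum(1,keepdims=True));return x@K[:2,:2].T+K[:2,2]
E
python3 - <<'E'
from h import *
a=shot('scene','s1');b=shot('top','t1')
cv2.imwrite('pics/both.png',cv2.resize(np.vstack([a,b]),None,fx=.714,fy=.714)[:,:,::-1])
print(arm.state()['time_s'],eyes.camera_params('top'),eyes.camera_params('scene')['xyz'],eyes.camera_params('wrist'))
E
```

```text
0.1 {'camera_matrix': array([[427.59411175,   0.        , 291.40953736],
       [  0.        , 427.59411175, 214.1894427 ],
       [  0.        ,   0.        ,   1.        ]]), 'k1': -0.05605154365471219, 'xyz': array([0.37794546, 0.01249615, 1.33269274]), 'rotation': array([ 0.71202887,  0.04526332, -0.06244756, -0.69790145])} [ 1.23657969 -0.41367087  0.69281378] {'camera_matrix': array([[301.61112281,   0.        , 279.31662165],
       [  0.        , 301.61112281, 217.21179162],
       [  0.        ,   0.        ,   1.        ]]), 'k1': -0.04504006701068329, 'hand_eye': array([[ 1.15991306e-03,  9.52639883e-01,  3.04098516e-01,
         7.85195808e-02],
       [ 9.99999126e-01, -9.11795616e-04, -9.57910536e-04,
         9.11561393e-04],
       [-6.35268088e-04,  3.04099361e-01, -9.52640108e-01,
        -1.43726878e-01],
       [ 0.00000000e+00,  0.00000000e+00,  0.00000000e+00,
         1.00000000e+00]])}
```

View pics/t1.png

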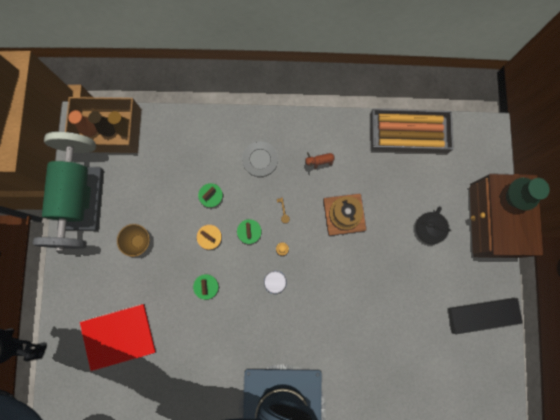

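View pics/s1.png

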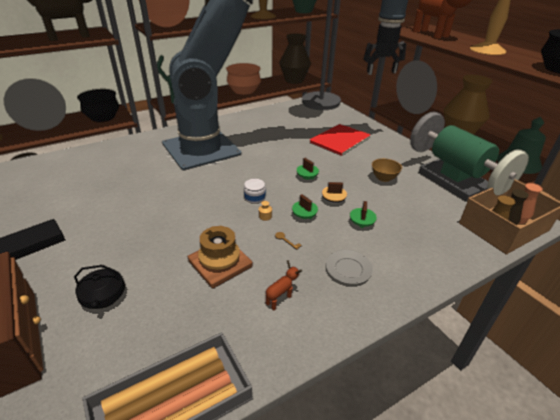

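The top view shows the lid candidates: a brass/yellow disc at (208,237) and green discs at (210,195), (249,231) and (206,287). The yellow one fits the brass lid, because the green ones are the look-alikes to leave alone. The jar is at (346,212). The next step is a crop to confirm this, plus measurements.

```bash
cat > m.py <<'E'
from h import *
b=cv2.imread('pics/t1.png');hsv=cv2.cvtColor(b,cv2.COLOR_BGR2HSV)
m=cv2.inRange(hsv,(10,120,120),(30,255,255))
n,l,st,c=cv2.connectedComponentsWithStats(m)
for i in range(1,n):
    if st[i,4]>60: print(st[i],c[i].round(1))
L=np.array([208,237.])
sub=np.zeros_like(m);cv2.circle(sub,(208,237),15,255,-1)
y=cv2.convexHull(cv2.findNonZero(m&sub));e=cv2.fitEllipse(y);print('disc',e,onz('top',e[0],.028))
d=cv2.inRange(hsv,(0,0,0),(180,255,75));cv2.circle(sub,(208,237),15,0,-1);cv2.circle(sub,(208,237),11,255,-1)
q=cv2.findNonZero(d&sub);r=cv2.minAreaRect(q);print('bar',r)
p=cv2.boxPoints(r);print(onz('top',p,.065),onz('top',r[0],.065))
for uv in [(346,212),(348,211)]: print('jar',onz('top',uv,.092))
a=cv2.resize(b[207:267,165:295],None,fx=4,fy=4,interpolation=2);k=cv2.resize(b[182:242,311:381],None,fx=4,fy=4,interpolation=2)
cv2.imwrite('pics/crop.png',np.hstack([a,k]))
E
python3 m.py
```

```text
[   0   51   30  121 1778] [ 13.8 111.6]
[ 69  85  12  14 115] [75.4 90.5]
[ 68 110  23  14 188] [ 77.1 115.8]
[100 111  31  12 215] [115.9 115.4]
[379 114  65  17 966] [410.8 121.8]
[381 132  63   5 181] [410.7 133.7]
[ 94 135  35  10 223] [111.2 140.3]
[380 139  65   8 412] [411.9 142.2]
[324 195  41  40 905] [343.7 213.2]
[197 225  24  24 418] [208.8 236.8]
[132 235  12  13 107] [137.4 241.1]
[276 243  12  12 117] [281.8 248.6]
disc ((208.70281982421875, 236.8371124267578), (23.907588958740234, 24.27311134338379), 38.303382873535156) [[0.50324292 0.23391527 0.028     ]]
bar ((213.0, 240.0), (0.0, 0.0), 0.0)
[[0.49055957 0.21447117 0.065     ]
 [0.49055957 0.21447117 0.065     ]
 [0.49055957 0.21447117 0.065     ]
 [0.49055957 0.21447117 0.065     ]] [[0.49055957 0.21447117 0.065     ]]
jar [[ 0.57902248 -0.17702813  0.092     ]]
jar [[ 0.58214524 -0.18296985  0.092     ]]
```

View pics/crop.png

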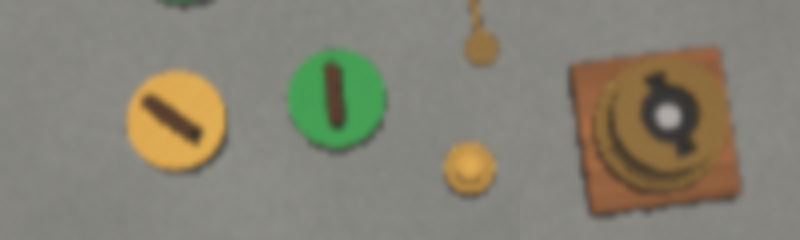

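Confirmed: the yellow disc with the dark bar is the lid. Its bar ends are near px (200.8,231.3) and (215,241.3). The slots in the jar's mouth are near (345.3,202) and (352.3,218.8).

```bash
cat > m2.py <<'E'
from h import *
def ang(a,b): d=b-a; return np.degrees(np.arctan2(d[1],d[0])),np.linalg.norm(d[:2])*1e3
P=onz('top',[(200.75,231.25),(215,241.25)],.065);print('bar',P.mean(0),ang(*P))
S=onz('top',[(345.25,202),(352.25,218.75)],.092);print('slot',S.mean(0),ang(*S))
T=toolT();print(T.round(3));print(np.degrees(np.arctan2(T[1,1],T[0,1])))
E
python3 m2.py
```

```text
bar [0.50140636 0.23021428 0.065     ] (np.float64(-123.4661115290026), np.float64(52.33877728023988))
slot [ 0.58413303 -0.18517807  0.092     ] (np.float64(-157.40860421865025), np.float64(53.80461458025809))
[[-0.946  0.324 -0.     0.218]
 [ 0.324  0.946 -0.001  0.638]
 [-0.    -0.002 -1.     0.231]
 [ 0.     0.     0.     1.   ]]
71.10507528790184
```

Request:
move_arm([
  [[-1, -0.73, 0], [0, 0, 0], 1],
  [[-1, -0.73, 0], [0, 0, 0], 1],
  [[-1, -0.73, 0], [0, 0, 0], 1],
  [[-1, -0.73, 0], [0, 0, 0], 1],
  [[-1, -0.73, 0], [0, 0, 0], 1],
  [[-1, -0.73, 0], [0, 0, 0], 1],
  [[-1, -0.73, 0], [0, 0, 0], 1],
  [[-1, -0.73, 0], [0, 0, 0], 1],
])

```text
time_s: 0.9
tool_pos: [0.361, 0.4344, 0.231]
ee_rot: [-0.0, 0.164, 0.986, -0.0]
contact_force: [-0.2, 0.4, 0.1]
finger_gap: 0.999
grasp_force: 0.0
```

Request:
move_arm([
  [[-1, -0.73, 0], [0, 0, 0], 1],
  [[-1, -0.73, 0], [0, 0, 0], 1],
  [[-1, -0.73, 0], [0, 0, 0], 1],
  [[-1, -0.73, 0], [0, 0, 0], 1],
  [[-1, -0.73, 0], [0, 0, 0], 1],
  [[-1, -0.73, 0], [0, 0, 0], 1],
  [[-1, -0.73, 0], [0, 0, 0], 1],
  [[-1, -0.73, 0], [0, 0, 0], 1],
])

```text
time_s: 1.7
tool_pos: [0.5029, 0.2317, 0.2311]
ee_rot: [-0.0, 0.164, 0.986, -0.0]
contact_force: [0.2, 0.3, -0.8]
finger_gap: 0.997
grasp_force: 0.0
```

Request:
move_arm([
  [[0, 0, 0], [0, 0, 0.045], 1],
  [[0, 0, 0], [0, 0, 0.045], 1],
  [[0, 0, 0], [0, 0, 0.045], 1],
  [[0, 0, 0], [0, 0, 0.045], 1],
  [[0, 0, 0], [0, 0, 0.045], 1],
  [[0, 0, 0], [0, 0, 0.045], 1],
  [[0, 0, 0], [0, 0, 0.045], 1],
  [[0, 0, 0], [0, 0, 0.045], 1],
])

```text
time_s: 2.5
tool_pos: [0.5022, 0.2327, 0.231]
ee_rot: [-0.0, 0.669, 0.743, -0.0]
contact_force: [-0.5, 0.2, 0.4]
finger_gap: 0.999
grasp_force: 0.0
```

Request:
move_arm([
  [[0, 0, 0], [0, 0, 0.045], 1],
  [[0, 0, 0], [0, 0, 0.045], 1],
  [[0, 0, 0], [0, 0, 0.045], 1],
  [[0, 0, 0], [0, 0, 0.045], 1],
  [[0, 0, 0], [0, 0, 0.041], 1],
  [[0, 0, 0.5], [0, 0, 0], 1],
  [[0, 0, 0.5], [0, 0, 0], 1],
  [[0, 0, 0], [0, 0, 0], 1],
])

```text
time_s: 3.3
tool_pos: [0.5011, 0.2325, 0.2039]
ee_rot: [-0.0, 0.88, 0.475, -0.002]
contact_force: [0.4, 0.3, 0.7]
finger_gap: 0.999
grasp_force: 0.0
```

```bash
python3 - <<'E'
from h import *
im=shot('wrist','w1');T=toolT();print(T.round(4),arm.state()['time_s'],arm.state()['joints'])
print(proj('wrist',[(.502,.232,.065)],T))
E
```

```text
[[ 0.5497  0.8354 -0.0024  0.5016]
 [ 0.8354 -0.5497 -0.0013  0.2325]
 [-0.0024 -0.0013 -1.      0.2049]
 [ 0.      0.      0.      1.    ]] 3.35 [-0.8885036   0.475295    0.55770243  1.81154154 -0.30335308  0.94351627
 -0.78175986]
[[280.92943756 205.62976624]]
```

View pics/w1.png

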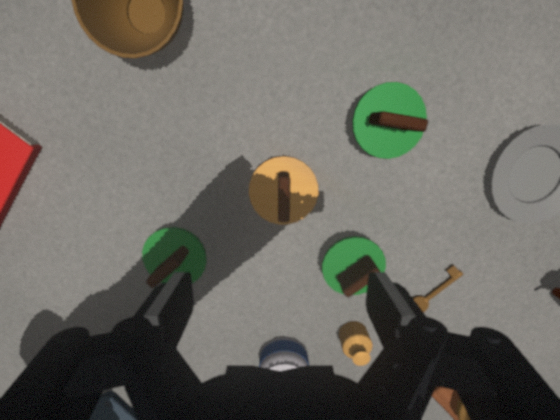

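The wrist view shows the brass lid at (284,190) with its bar upright in the picture (x≈284). The green lids are at (390,120), (174,257) and (354,266).

```bash
cat > m3.py <<'E'
from h import *
T=np.load('pics/w1_T.npy');b=cv2.imread('pics/w1.png');hsv=cv2.cvtColor(b,cv2.COLOR_BGR2HSV)
sub=np.zeros(b.shape[:2],np.uint8);sub[150:232,240:330]=255
m=cv2.inRange(hsv,(10,120,120),(30,255,255))&sub
c=cv2.convexHull(max(cv2.findContours(m,0,2)[0],key=cv2.contourArea))[:,0].astype(float)
W=onz('wrist',c,.027,T)[:,:2];(x,y),r=cv2.minEnclosingCircle(W.astype(np.float32)*1000);e=cv2.fitEllipse(W.astype(np.float32)*1000);print('disc',e)
d=cv2.inRange(cv2.cvtColor(b,6),0,75)&sub;h=np.zeros_like(d);cv2.fillConvexPoly(h,c.astype(int),255);h=cv2.erode(h,np.ones((7,7)));d&=h
k=max(cv2.findContours(d,0,2)[0],key=cv2.contourArea);rr=cv2.minAreaRect(k);print('bar',rr)
# top face: long-axis rows
for v in range(170,225,4):
    u=np.nonzero(d[v,:])[0]
    if len(u): print(v,u.min(),u.max(),(onz('wrist',[(u.mean(),v)],.065,T)[0,:2]*1e3).round(1))
E
python3 m3.py
```

```text
disc ((518.6629028320312, 245.54641723632812), (40.00944900512695, 72.10892486572266), 37.63150405883789)
bar ((282.5, 179.5), (15.0, 11.0), 90.0)
174 278 287 [519.6 257.2]
178 278 288 [517.9 253.8]
182 278 288 [515.8 250.6]
186 286 288 [516.9 245.2]
```

```bash
python3 - <<'E'
from h import *
T=np.load('pics/w1_T.npy');b=cv2.imread('pics/w1.png');hsv=cv2.cvtColor(b,cv2.COLOR_BGR2HSV)
for p in [(260,190),(310,190),(284,178),(284,190),(284,212),(284,160),(270,215)]: print(p,hsv[p[1],p[0]])
sub=np.zeros(b.shape[:2],np.uint8);sub[150:232,240:330]=255
m=cv2.inRange(hsv,(8,90,130),(30,255,255))&sub
m=cv2.morphologyEx(m,cv2.MORPH_OPEN,np.ones((3,3)))
c=cv2.convexHull(cv2.findNonZero(m))[:,0].astype(float)
W=onz('wrist',c,.027,T)[:,:2];e=cv2.fitEllipse(W.astype(np.float32)*1000);print('disc',e)
h=np.zeros_like(m);cv2.fillConvexPoly(h,c.astype(int),255)
d=cv2.erode(h,np.ones((5,5)))&cv2.inRange(hsv[:,:,2],0,110);d[:,:270]=0;d[:,300:]=0
for v in range(168,226,4):
    u=np.nonzero(d[v,:])[0]
    if len(u): print(v,u.min(),u.max(),(onz('wrist',[(u.mean(),v)],.065,T)[0,:2]*1e3).round(1))
E
```

```text
(260, 190) [ 17 130 106]
(310, 190) [ 18 136 222]
(284, 178) [ 12 124  82]
(284, 190) [ 10 117  85]
(284, 212) [ 12 114  49]
(284, 160) [ 17 134 219]
(270, 215) [ 17 129 103]
disc ((519.9479370117188, 245.54275512695312), (39.90263748168945, 71.2315902709961), 37.51271057128906)
172 280 286 [521.  258.5]
176 277 288 [518.5 255.6]
180 275 289 [516.1 252.7]
184 280 288 [515.6 248.4]
188 288 288 [516.6 243.1]
```

```bash
python3 - <<'E'
from h import *
T=np.load('pics/w1_T.npy');b=cv2.imread('pics/w1.png');hsv=cv2.cvtColor(b,cv2.COLOR_BGR2HSV)
sub=np.zeros(b.shape[:2],np.uint8);sub[150:232,240:330]=255
m=cv2.inRange(hsv,(13,100,90),(30,255,255))&sub
m=cv2.morphologyEx(m,cv2.MORPH_OPEN,np.ones((3,3)))
c=cv2.convexHull(cv2.findNonZero(m))[:,0].astype(float)
W=onz('wrist',c,.027,T)[:,:2];e=cv2.fitEllipse(W.astype(np.float32)*1000);print('disc',e)
d=cv2.inRange(hsv[:,:,2],0,92);d[:,:272]=0;d[:,298:]=0
for v in range(166,228,4):
    u=np.nonzero(d[v,:])[0]
    if len(u): print(v,u.min(),u.max(),(onz('wrist',[(u.mean(),v)],.065,T)[0,:2]*1e3).round(1))
E
```

```text
disc ((506.8687744140625, 235.9670867919922), (74.50614929199219, 75.1121826171875), 37.293270111083984)
174 278 287 [519.6 257.2]
178 278 288 [517.9 253.8]
182 278 288 [515.8 250.6]
186 277 288 [513.3 247.6]
190 277 288 [511.2 244.3]
194 277 290 [509.9 240.5]
198 277 290 [507.7 237.2]
202 277 290 [505.5 233.9]
206 277 290 [503.4 230.5]
210 277 290 [501.1 227.1]
214 277 290 [498.9 223.7]
218 277 289 [496.3 220.5]
222 272 287 [492.6 217.9]
226 272 284 [487.6 216.2]
```

Request:
move_arm([
  [[0.236, 0.104, 0.8], [0, 0, -0.014], 1],
  [[0, 0, 1], [0, 0, 0], 1],
  [[0, 0, 1], [0, 0, 0], 1],
  [[0, 0, 1], [0, 0, 0], 1],
  [[0, 0, 1], [0, 0, 0], 1],
  [[0, 0, 0.8], [0, 0, 0], 1],
  [[0, 0, 0.6], [0, 0, 0], 1],
  [[0, 0, 0.5], [0, 0, 0], 1],
])

```text
time_s: 4.15
tool_pos: [0.508, 0.2362, 0.0379]
ee_rot: [-0.0, 0.87, 0.493, -0.0]
contact_force: [0.1, 0.1, -0.5]
finger_gap: 0.999
grasp_force: 0.0
```

Request:
move_arm([
  [[0, 0, 0], [0, 0, 0], 0],
  [[0, 0, 0], [0, 0, 0], 0],
  [[0, 0, 0], [0, 0, 0], 0],
  [[0, 0, 0], [0, 0, 0], 0],
  [[0, 0, 0], [0, 0, 0], 0],
  [[0, 0, 0], [0, 0, 0], 0],
  [[0, 0, 0], [0, 0, 0], 0],
  [[0, 0, 0], [0, 0, 0], 0],
], newtons=50)

```text
time_s: 4.95
tool_pos: [0.5083, 0.2366, 0.0395]
ee_rot: [-0.0, 0.87, 0.493, 0.001]
contact_force: [-0.9, -0.2, 5.8]
finger_gap: 0.134
grasp_force: 49.7
```

Request:
move_arm([
  [[0, 0, -0.2], [0, 0, 0], 0],
  [[0, 0, -0.4], [0, 0, 0], 0],
  [[0, 0, -0.8], [0, 0, 0], 0],
  [[0, 0, -1], [0, 0, 0], 0],
  [[0, 0, -1], [0, 0, 0], 0],
  [[0, 0, -1], [0, 0, 0], 0],
  [[0, 0, -1], [0, 0, 0], 0],
  [[0, 0, -0.6], [0, 0, 0], 0],
])

```text
time_s: 5.75
tool_pos: [0.5083, 0.2362, 0.1913]
ee_rot: [0.0, 0.87, 0.493, 0.001]
contact_force: [0.3, 0.3, -2.7]
finger_gap: 0.129
grasp_force: 48.7
```

Request:
move_arm([
  [[-0.5, 0.3, 0], [0, 0, 0], 0],
  [[-0.975, 0.575, 0], [0, 0, 0], 0],
  [[-0.975, 0.575, 0], [0, 0, 0], 0],
  [[-0.975, 0.575, 0], [0, 0, 0], 0],
  [[-0.975, 0.575, 0], [0, 0, 0], 0],
  [[-0.975, 0.575, 0], [0, 0, 0], 0],
  [[-0.975, 0.575, 0], [0, 0, 0], 0],
  [[-0.975, 0.575, 0], [0, 0, 0], 0],
])

```text
time_s: 6.55
tool_pos: [0.5052, 0.0214, 0.1883]
ee_rot: [-0.0, 0.87, 0.492, -0.001]
contact_force: [0.9, 0.5, -1.9]
finger_gap: 0.131
grasp_force: 48.8
```

Request:
move_arm([
  [[-0.975, 0.575, 0], [0, 0, 0], 0],
  [[-0.975, 0.575, 0], [0, 0, 0], 0],
  [[-0.975, 0.575, 0], [0, 0, 0], 0],
  [[-0.975, 0.575, 0], [0, 0, 0], 0],
  [[-0.975, 0.575, 0], [0, 0, 0], 0],
  [[-0.975, 0.575, 0], [0, 0, 0], 0],
  [[-0.975, 0.575, 0], [0, 0, 0], 0],
  [[-0.975, 0.575, 0], [0, 0, 0], 0],
])

```text
time_s: 7.35
tool_pos: [0.5031, -0.2045, 0.1882]
ee_rot: [-0.0, 0.87, 0.492, -0.001]
contact_force: [0.9, 0.8, -2.5]
finger_gap: 0.13
grasp_force: 48.8
```

Request:
move_arm([
  [[-0.475, 0.275, 0], [0, 0, 0], 0],
  [[0, 0, 0], [0, 0, 0.04], 0],
  [[0, 0, 0], [0, 0, 0.04], 0],
  [[0, 0, 0], [0, 0, 0.04], 0],
  [[0, 0, 0], [0, 0, 0.04], 0],
  [[0, 0, 0], [0, 0, 0.04], 0],
  [[0, 0, 0], [0, 0, 0], 0],
  [[0, 0, 0], [0, 0, 0], 0],
])

```text
time_s: 8.15
tool_pos: [0.5041, -0.2161, 0.1884]
ee_rot: [-0.0, 0.979, 0.202, -0.0]
contact_force: [0.3, -0.7, -2.9]
finger_gap: 0.131
grasp_force: 48.8
```

```bash
python3 - <<'E'
from h import *
im=shot('wrist','w2');T=toolT();s=arm.state();print(T.round(4),s['time_s'],s['joints'],s['contact_force'],s['finger_gap'])
print(proj('wrist',[(.584,-.185,.092)],T))
E
```

```text
[[ 9.188e-01  3.947e-01 -6.000e-04  5.042e-01]
 [ 3.947e-01 -9.188e-01  2.000e-04 -2.162e-01]
 [-5.000e-04 -5.000e-04 -1.000e+00  1.886e-01]
 [ 0.000e+00  0.000e+00  0.000e+00  1.000e+00]] 8.2 [-0.14435389  0.52670236  0.71844394  1.8483519  -0.42643169  0.92688203
 -0.39567879] [-0.67848888 -0.1725972  -2.14113279] 0.1342254920880357
[[284.7973267  110.83053358]]
```

View pics/w2.png

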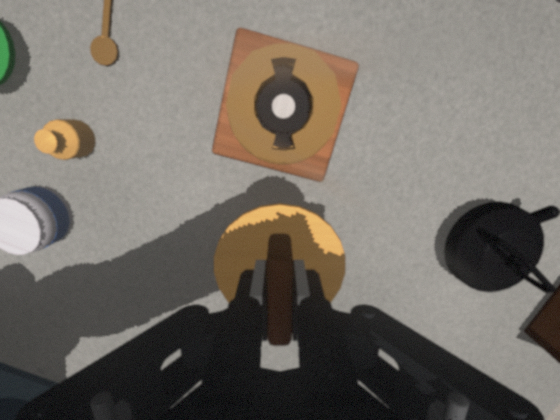

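The wrist view shows the jar: collar centre about (284,102), slots at about (284,68) and (284,139). The held lid's disc is around (280,260), with its bar along u≈281.

```bash
cat > m4.py <<'E'
from h import *
T=np.load('pics/w2_T.npy');b=cv2.imread('pics/w2.png');hsv=cv2.cvtColor(b,cv2.COLOR_BGR2HSV)
for p in [(245,102),(284,70),(284,66),(284,140),(284,90),(284,160),(225,102),(260,240)]: print(p,hsv[p[1],p[0]],end=' ')
print()
def world(c,z): return onz('wrist',c.reshape(-1,2).astype(float),z,T)[:,:2].astype(np.float32)*1000
sub=np.zeros(b.shape[:2],np.uint8);cv2.circle(sub,(284,102),75,255,-1)
brass=cv2.inRange(hsv,(15,100,60),(30,255,255))&sub
brass=cv2.morphologyEx(brass,cv2.MORPH_OPEN,np.ones((3,3)))
k=max(cv2.findContours(brass,0,1)[0],key=cv2.contourArea)
print('collar',cv2.fitEllipse(world(cv2.convexHull(k),.092)))
hole=np.zeros_like(sub);cv2.drawContours(hole,[k],-1,255,-1);hole&=~brass
hole=cv2.morphologyEx(hole,cv2.MORPH_OPEN,np.ones((3,3)))
k=max(cv2.findContours(hole,0,1)[0],key=cv2.contourArea);W=world(k,.092)
c=W.mean(0);r=cv2.minAreaRect(W);print('opening rect',r)
c=np.array(r[0]);d=W-c;rad=np.linalg.norm(d,axis=1);a=np.degrees(np.arctan2(d[:,1],d[:,0]))
far=rad>27
for s in (1,-1):
    q=far&(s*(d@T[:2,0])>0);print('slot',a[q].min(),a[q].max(),W[q].mean(0),rad[q].max(),q.sum())
near=rad<25;print('bore',cv2.fitEllipse(W[near]),near.sum())
# held lid bar: top face at TCP z + .0255
zt=T[2,3]-.0395+.065
for lo,hi in [(0,45),(0,60),(0,75)]:
  pass
for v in range(236,340,8):
    row=hsv[v];u=[x for x in range(255,305) if row[x][2]>15 and row[x][1]>90 and row[x][0]<14]
    if u:
        p=onz('wrist',[(np.mean([min(u),max(u)]),v)],zt,T)[0];print(v,min(u),max(u),((np.linalg.inv(T)@np.r_[p,1])[:2]*1e3).round(1))
l=np.zeros_like(sub);cv2.circle(l,(280,262),75,255,-1);br=cv2.inRange(hsv,(15,100,60),(30,255,255))&l
k=cv2.convexHull(np.vstack([x for x in cv2.findContours(br,0,1)[0] if cv2.contourArea(x)>30]))
k=k[k[:,0,1]<275];W=world(k,T[2,3]-.0395+.028)
from scipy.optimize import least_squares
f=least_squares(lambda p:np.hypot(*(W-p[:2]).T)-p[2],[*(T[:2,3]*1e3),38]);print('disc',f.x,(np.linalg.inv(T)[:3]@np.r_[f.x[:2]/1e3,.18,1])[:2]*1e3,abs(f.fun).max())
E
python3 m4.py
```

```text
(245, 102) [ 17 127 166] (284, 70) [16 60 97] (284, 66) [14 71 94] (284, 140) [13 46 66] (284, 90) [14 40 70] (284, 160) [ 16 128 157] (225, 102) [ 13 135 164] (260, 240) [ 17 141 114] 
collar ((586.5926513671875, -182.1613006591797), (85.55561828613281, 86.60857391357422), 108.845703125)
opening rect ((588.4581298828125, -182.22808837890625), (41.916587829589844, 61.458038330078125), 88.22309112548828)
slot 9.635671699581703 40.71582403183359 [ 615.48816 -169.3852 ] 31.837129375406978 36
slot -172.14923592170646 -145.0010833647419 [ 560.0566  -193.38162] 32.9779959810293 26
bore ((587.36767578125, -181.9748992919922), (40.075077056884766, 45.2656364440918), 104.6343765258789) 155
236 272 287 [31.9 -1.1]
244 274 287 [28.2 -0.7]
252 269 288 [24.5 -1.5]
260 269 291 [20.8 -0.9]
268 266 293 [16.9 -1.1]
276 269 292 [13.  -0.7]
284 268 291 [ 9.1 -1.1]
292 267 290 [ 5.  -1.5]
300 267 291 [ 0.8 -1.3]
308 268 290 [-3.4 -1.3]
316 268 290 [-7.7 -1.3]
324 268 291 [-12.1  -1.1]
332 268 289 [-16.7  -1.5]
disc [ 502.54620988 -215.31507646   37.26197171] [-1.06512787 -1.33546868] 0.4283374069268291
```

Request:
move_arm([
  [[0.5, 0.112, 0], [0, 0, 0], 0],
  [[0.9, 0, 0], [0, 0, 0], 0],
  [[0.9, 0, 0], [0, 0, 0], 0],
  [[0.8, 0, 0], [0, 0, 0], 0],
  [[0.52, 0, 0], [0, 0, 0], 0],
  [[0, 0, 0.8], [0, 0, 0], 0],
  [[0, 0, 0.8], [0, 0, 0], 0],
  [[0, 0, 0.48], [0, 0, 0], 0],
])

```text
time_s: 9.0
tool_pos: [0.5887, -0.1832, 0.1353]
ee_rot: [-0.0, 0.98, 0.2, -0.001]
contact_force: [-0.5, 0.9, -1.5]
finger_gap: 0.132
grasp_force: 48.9
```

Request:
move_arm([
  [[0, 0, 0], [0, 0, 0], 0],
  [[0, 0, 0], [0, 0, 0], 0],
  [[0, 0, 0.05], [0, 0, 0], 0],
  [[0, 0, 0.05], [0, 0, 0], 0],
  [[0, 0, 0.05], [0, 0, 0], 0],
  [[0, 0, 0.05], [0, 0, 0], 0],
  [[0, 0, 0.05], [0, 0, 0], 0],
  [[0, 0, 0.05], [0, 0, 0], 0],
])

```text
time_s: 9.8
tool_pos: [0.5889, -0.1836, 0.1292]
ee_rot: [-0.0, 0.98, 0.2, 0.0]
contact_force: [0.3, -0.2, -2.1]
finger_gap: 0.126
grasp_force: 48.8
```

Request:
move_arm([
  [[0, 0, 0.04], [0, 0, 0], 0],
  [[0, 0, 0.04], [0, 0, 0], 0],
  [[0, 0, 0.04], [0, 0, 0], 0],
  [[0, 0, 0.04], [0, 0, 0], 0],
  [[0, 0, 0.04], [0, 0, 0], 0],
  [[0, 0, 0.04], [0, 0, 0], 0],
  [[0, 0, 0], [0, 0, 0], 0],
  [[0, 0, 0], [0, 0, 0], 0],
])

```text
time_s: 10.6
tool_pos: [0.5889, -0.1836, 0.1233]
ee_rot: [0.0, 0.98, 0.2, -0.0]
contact_force: [0.1, -0.4, -2.0]
finger_gap: 0.132
grasp_force: 48.8
```

```bash
python3 -c "
from h import *
s=arm.state();print(s['tool_pos'],s['contact_force'],s['wrist_torque'])"
```

```text
[ 0.58890351 -0.18363451  0.12330437] [ 0.13386042 -0.40256018 -2.04268491] [ 0.01431843 -0.04986147  0.00106873]
```

Request:
move_arm([
  [[0, 0, 0.04], [0, 0, 0], 0],
  [[0, 0, 0.04], [0, 0, 0], 0],
  [[0, 0, 0.04], [0, 0, 0], 0],
  [[0, 0, 0.04], [0, 0, 0], 0],
  [[0, 0, 0.04], [0, 0, 0], 0],
  [[0, 0, 0.04], [0, 0, 0], 0],
  [[0, 0, 0], [0, 0, 0], 0],
  [[0, 0, 0], [0, 0, 0], 0],
])

```text
time_s: 11.4
tool_pos: [0.589, -0.1836, 0.1175]
ee_rot: [0.0, 0.98, 0.2, 0.0]
contact_force: [-1.6, 0.3, 4.9]
finger_gap: 0.129
grasp_force: 49.8
```

Request:
move_arm([
  [[0, 0, 0.05], [0, 0, 0], 0],
  [[0, 0, 0.05], [0, 0, 0], 0],
  [[0, 0, 0.05], [0, 0, 0], 0],
  [[0, 0, 0.05], [0, 0, 0], 0],
  [[0, 0, 0.05], [0, 0, 0], 0],
  [[0, 0, 0.03], [0, 0, 0], 0],
  [[0, 0, 0], [0, 0, 0], 0],
  [[0, 0, 0], [0, 0, 0], 0],
])

```text
time_s: 12.2
tool_pos: [0.589, -0.1837, 0.1108]
ee_rot: [0.0, 0.98, 0.2, 0.0]
contact_force: [-1.8, 0.8, 9.1]
finger_gap: 0.131
grasp_force: 50.3
```

Request:
move_arm([
  [[0, 0, 0.02], [0, 0, 0], 0],
  [[0, 0, 0.02], [0, 0, 0], 0],
  [[0, 0, 0], [0, 0, 0], 0],
  [[0, 0, 0], [0, 0, 0.01], 0],
  [[0, 0, 0], [0, 0, 0.01], 0],
  [[0, 0, 0], [0, 0, 0.01], 0],
  [[0, 0, 0], [0, 0, 0.01], 0],
  [[0, 0, 0], [0, 0, 0], 0],
])

```text
time_s: 13.0
tool_pos: [0.5894, -0.184, 0.11]
ee_rot: [0.0, 0.991, 0.137, 0.001]
contact_force: [-0.8, 0.5, 9.0]
finger_gap: 0.128
grasp_force: 50.4
```

```bash
python3 -c "
from h import *
s=arm.state();print(s['tool_pos'],s['contact_force'],s['wrist_torque'],s['joints'])"
```

```text
[ 0.58937263 -0.18404097  0.10996268] [-0.81947545  0.47630661  8.98921931] [0.10456382 0.31282343 0.0127699 ] [-0.16757291  0.71551402  0.67251339  1.75589592 -0.56349429  0.87056482
 -0.53585785]
```

Request:
move_arm([
  [[0, 0, 0], [0, 0, 0.03], 0],
  [[0, 0, 0], [0, 0, 0.03], 0],
  [[0, 0, 0], [0, 0, 0.03], 0],
  [[0, 0, 0], [0, 0, 0.03], 0],
  [[0, 0, 0], [0, 0, 0.03], 0],
  [[0, 0, 0], [0, 0, 0.03], 0],
  [[0, 0, 0], [0, 0, 0.03], 0],
  [[0, 0, 0], [0, 0, 0], 0],
])

```text
time_s: 13.8
tool_pos: [0.5896, -0.1846, 0.11]
ee_rot: [0.001, 0.981, -0.192, 0.001]
contact_force: [0.6, -0.2, 8.3]
finger_gap: 0.133
grasp_force: 50.4
```

```bash
python3 -c "
from h import *
s=arm.state();T=toolT();print(s['tool_pos'],s['contact_force'],s['wrist_torque'],s['finger_gap'],np.degrees(np.arctan2(T[1,0],T[0,0])))"
```

```text
[ 0.5896372  -0.18463313  0.11002237] [ 0.55251104 -0.1569123   8.28810039] [-0.0564265   0.02257416 -0.01066604] 0.1334855199023007 -22.157846959431637
```

Request:
move_arm([
  [[0, 0, 0], [0, 0, 0.02], 0],
  [[0, 0, 0], [0, 0, 0.015], 0],
  [[0, 0, 0], [0, 0, 0.015], 0],
  [[0, 0, 0], [0, 0, 0.005], 0],
  [[0, 0, 0], [0, 0, 0.005], 0],
  [[0, 0, 0], [0, 0, 0.005], 0],
  [[0, 0, 0], [0, 0, 0.005], 0],
  [[0, 0, 0], [0, 0, 0], 0],
])

```text
time_s: 14.6
tool_pos: [0.5896, -0.1847, 0.1102]
ee_rot: [0.001, 0.955, -0.297, 0.001]
contact_force: [-0.4, -0.8, 10.3]
finger_gap: 0.128
grasp_force: 50.4
```

```bash
python3 -c "
from h import *
s=arm.state();T=toolT();print(s['tool_pos'],s['contact_force'],s['wrist_torque'],s['finger_gap'],np.degrees(np.arctan2(T[1,0],T[0,0])))"
```

```text
[ 0.58959374 -0.18467045  0.11016192] [-0.37301154 -0.7983241  10.31956649] [-0.16311041  0.19286301 -0.02212461] 0.1280843294470906 -34.59917022804359
```

Request:
move_arm([
  [[0, 0, 0], [0, 0, 0.005], 0],
  [[0, 0, -0.03], [0, 0, 0], 0],
  [[0, 0, -0.03], [0, 0, 0], 0],
  [[0, 0, -0.03], [0, 0, 0], 0],
  [[0, 0, -0.03], [0, 0, 0], 0],
  [[0, 0, -0.03], [0, 0, 0], 0],
  [[0, 0, -0.02], [0, 0, 0], 0],
  [[0, 0, 0], [0, 0, 0], 0],
])

```text
time_s: 15.4
tool_pos: [0.5894, -0.1846, 0.114]
ee_rot: [0.001, 0.952, -0.305, 0.001]
contact_force: [0.5, -3.3, 5.6]
finger_gap: 0.13
grasp_force: 50.0
```

```bash
python3 -c "
from h import *
s=arm.state();T=toolT();print(s['tool_pos'],s['contact_force'],s['wrist_torque'],s['finger_gap'],np.degrees(np.arctan2(T[1,0],T[0,0])))"
```

```text
[ 0.58943351 -0.18455876  0.11403247] [ 0.47393982 -3.31123581  5.56683388] [-0.90970938 -0.31433823  0.08501444] 0.1295537629633746 -35.46654428503623
```

Request:
move_arm([
  [[0, 0, -0.02], [0, 0, 0], 0],
  [[0, 0, -0.02], [0, 0, 0], 0],
  [[0, 0, -0.02], [0, 0, 0], 0],
  [[0, 0, 0], [0, 0, 0], 0],
  [[0, 0, 0], [0, 0, 0], 0],
  [[0, 0, 0], [0, 0, 0], 0],
  [[0, 0, 0], [0, 0, 0], 0],
  [[0, 0, 0], [0, 0, 0], 0],
])

```text
time_s: 16.2
tool_pos: [0.5894, -0.1844, 0.1146]
ee_rot: [0.001, 0.952, -0.305, 0.001]
contact_force: [4.2, -5.3, -4.3]
finger_gap: 0.132
grasp_force: 49.0
```

Request:
move_arm([
  [[0, 0, 0.03], [0, 0, 0], 0.13],
  [[0, 0, 0], [0, 0, 0], 0.3],
  [[0, 0, 0], [0, 0, 0], 0.5],
  [[0, 0, 0], [0, 0, 0], 0.7],
  [[0, 0, 0], [0, 0, 0], 0.7],
  [[0, 0, 0], [0, 0, 0], 0.7],
  [[0, 0, 0], [0, 0, 0], 0.7],
  [[0, 0, 0], [0, 0, 0], 0.7],
])

```text
time_s: 17.0
tool_pos: [0.5889, -0.1835, 0.1143]
ee_rot: [-0.0, 0.953, -0.304, -0.0]
contact_force: [-0.2, 0.3, 0.1]
finger_gap: 0.698
grasp_force: 0.0
```

Request:
move_arm([
  [[0, 0, -0.2], [0, 0, 0], 0.7],
  [[0, 0, -0.4], [0, 0, 0], 0.7],
  [[0, 0, -0.8], [0, 0, 0], 0.7],
  [[0, 0, -1], [0, 0, 0], 0.7],
  [[0, 0, -1], [0, 0, 0], 0.7],
  [[0, 0, -1], [0, 0, 0], 0.7],
  [[0, 0, 0], [0, 0, 0], 0.7],
  [[0, 0, 0], [0, 0, 0], 0.7],
])

```text
time_s: 17.8
tool_pos: [0.5891, -0.1837, 0.2252]
ee_rot: [-0.0, 0.953, -0.304, 0.001]
contact_force: [-0.4, -0.8, -0.2]
finger_gap: 0.7
grasp_force: 0.0
```

```bash
python3 - <<'E'
from h import *
shot('wrist','w3');s=arm.state();print(s['tool_pos'],s['finger_gap'],s['contact_force'],s['time_s'])
a=shot('scene','s3');cv2.imwrite('pics/s3c.png',cv2.resize(a[200:300,160:280],None,fx=5,fy=5)[:,:,::-1])
E
```

```text
[ 0.58876653 -0.18335662  0.22436033] 0.6985459009578706 [ 0.50063465 -0.20977897  0.0178956 ] 17.85
```

View pics/w3.png

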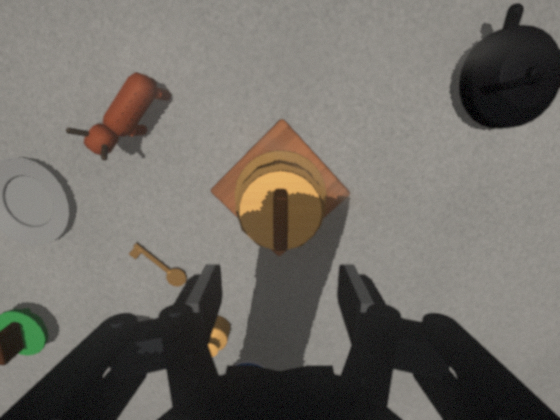

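View pics/s3c.png

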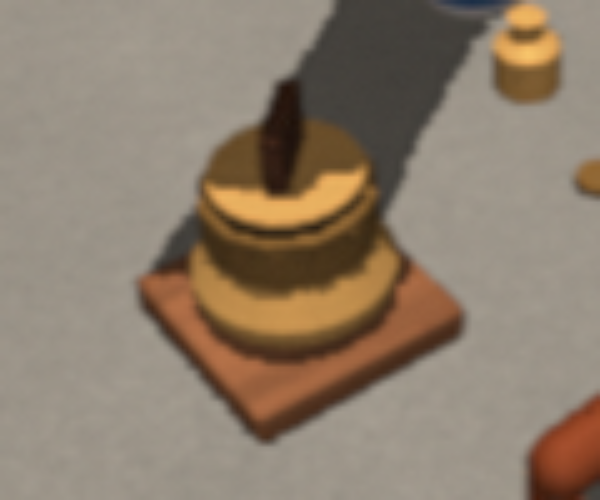

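The lid sits level on the collar with a thin dark gasket gap. Its bar is still at the locked angle, upright in the wrist view at u≈280. The bystanders have not moved, so I'm handing in.

```bash
python3 -c "
from rig import arm
print(arm.hand_in())"
```

```text
the job is handed in; nothing more can be done
None
```

I turned the lid about 58° clockwise to its stop, and it held against an upward pull, so it appears locked in its catch; I then released it and handed the job in at about 18 s (no verdict came back).

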